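Open the ratchet bowl clamp beside the wok burner

TASK

Open the bowl clamp on the counter all the way: with a fingertip press down the release plate on top of its sliding jaw and, keeping it pressed, push the jaw back along its bar, away from the bowl, until it stands against the end post; then take the hand away. Pick nothing up, and leave the glass bowl, the colander, the chopstick rest and the wooden spoon where they are.

Things in the scene. Friction and masses are not known exactly. Their poses are not given: they have to be found in the camera images.
- clamp: Clamp fixed to the counter: steel base 100 x 362 mm, bar along its own y. Origin: centre of its underside, z up. At the -y end a fixed jaw 95 mm high and a wooden bowl seat, top at 45 mm (y -180 to -45 mm); at the +y end an end post 70 mm wide, 72 mm high. The bar between (16 mm wide, z 30 to 42 mm) has ratchet teeth underneath; the sliding jaw rides on it.
- jaw (a joint): Place of the sliding jaw along the bar, m: 0 = closed towards the bowl, 0.130 = fully back at the end post; grows along the clamp's +y. Unless the release is held down, the ratchet locks the jaw against +y after at most 8 mm of play. With it down the jaw slides against about 3 N of friction and 12 N per m/s of damping, and stays where it is left.
- release (a joint): How far the release plate is pressed, in m: 0 = up (a few mm when a ratchet tooth is riding on another), 0.0075 = fully down. The pawl is clear of the teeth beyond 0.005. Spring: about 4 N up, 7 N fully down; springs up when let go, and the ratchet catches again.
- plate_top (a point): Centre of the top face of the release plate: steel, 44 mm (x) x 46 mm (y), three low ribs, on top of the sliding jaw, moving with it, level. Up, it is 103 mm above the counter and 8 mm above the jaw's top face; fully down about flush with that face. Nothing stands above the plate except the push lip, 29 mm away in +y of the clamp.
- push_lip (a point): Centre of the top edge of the push lip's face, which looks to the clamp's -y over the release plate. The lip is 66 mm wide, 10 mm thick, 128 mm above the counter (25 mm above the plate), and stands at the +y end of the sliding jaw, a black block 70 mm wide (x), 71 mm long (y), its top face 95 mm above the counter.
- end_post (a point): Top edge, mid-width, of the face of the end post that the jaw finally meets (72 mm above the counter). When the jaw is fully back, plate_top is 39 mm from it along the clamp's -y.
- bowl: Glass bowl, 124 mm across the rim and 45 mm high, loose on the wooden seat of the clamp. Origin: centre of its underside. To be left alone.
- colander: Steel colander, 180 mm across (236 mm over the handles) and 85 mm high, standing on the counter beyond the clamp's bowl end. Origin: centre of its underside. To be left alone.
- chopstick_rest: White ceramic chopstick rest 20 x 60 x 16 mm on the counter on the +x side of the clamp. Origin: centre of its underside. To be left alone.
- spoon: Wooden spoon about 240 mm long lying on the counter on the -x side of the clamp. To be left alone.

How it is judged:
On the way, in this order (a step that is already met when the one before it is completed fails the run):
1. the release plate is pressed clear of the ratchet teeth (value of joint release above 0.005 m and value of joint jaw below 0.1 m), for 0.1 s.
2. the jaw is pushed back against the end post (value of joint jaw above 0.125 m), for 0.1 s.
At the end, for the whole second after the job is handed in: The jaw stands at rest within 5 mm of the end post, the release has sprung up again (less than 5 mm down), and the bowl stands upright within 20 mm of where it was (value of joint jaw above 0.125 m and value of joint release below 0.005 m and velocity of joint jaw between -0.01 and 0.01 m/s and distance of bowl from where it was at the start of the episode below 0.02 m and angle between bowl's own z axis and vertical below 0.2 rad); the robot touches nothing.
It fails at once if the glass bowl is lifted, tipped or shifted by more than 20 mm (distance of bowl from where it was at the start of the episode above 0.02 m or angle between bowl's own z axis and vertical above 0.2 rad).
It fails at once if the colander, chopstick rest or spoon is lifted or shifted by more than 30 mm (distance of any of colander, chopstick_rest, spoon from where it was at the start of the episode above 0.03 m).
It also fails if it takes over 34 s, if anything falls off the work surface, if the arm or the gripper's body presses on something with over 40 N, if the wrist force passes 120 N, or if a joint passes its speed limit or range.

ROBOT

A 7-joint arm with a two-finger parallel gripper is mounted at the origin on the work surface. World frame = base frame: x ahead of the robot, y to its left, z up, the work surface at z = 0. Lengths are in m, angles in rad, forces in N, time in s.
With the tool pointing down it reaches from about 0.35 to 0.9 m from the base axis. Payload 8.1 kg.
Tool frame: the origin (TCP) lies midway between the tips of the shut fingers; the grasp point (between the pads) lies robot.grasp_offset behind it (robot.grasp_offset is the distance from the TCP to the grasp point, in m); x points along the fingers, z is the direction in which the jaws open and shut, and the axes are right-handed (so a half turn about x gives the same grasp; the last joint's range is limited). The gripper opens to 92 mm and grips with 3 to 60 N. Pads are 19 mm wide; open, the fingers measure 130 mm over their backs; the gripper's body (75 mm by 190 mm) begins 47 mm behind the grasp point.
Start: joints at [-1.425, 0.434, 0.025, 1.573, -0.012, 1.134, -0.075], TCP at [0.154, 0.606, 0.227] pointing down, gripper open.
Joint ranges: [-2.62, 2.62], [-0.44, 2.09], [-1.27, 1.32], [0.08, 2.57], [-1.32, 4.46], [0.12, 2], [-2.74, 2.74]. Speed limits (rad/s): [2.22, 2.22, 3.01, 3.01, 3.14, 3.14, 3.14].

INTERFACE

Orientations are given as a unit quaternion [w, x, y, z].
In Python, from rig import readout, optics, workorder, robot gives the robot as it stands.
- The arm moves only by the tool play_rows, never from a script. Its argument "motion" is a list that holds one entry, the list of rows, each a list of 7 numbers: the shift along the tool's x, y, z in cm, then the turn, a rotation vector about the tool's x, y, z in rad, then the opening, from 0 (shut) to 1 (fully open). A call has 1 to 12 rows; each row shifts and turns the pose as measured when the row begins, along the tool's axes as they then stand; what a row does not reach is not made up. A row lasts 1/10 s, in which the tool goes at most 50 mm and 8.59 degrees, less where a joint would pass 70% of its speed; a pose out of reach is approached as far as the arm can. A call is refused whole if a number of a shift passes 5 or a number of a turn 0.15, either way. A call with a gripper value outside its range is refused whole. The fingers move at their own pace and stop on an object; "grip_force" is the grip in N (left out, the last holds). Time passes only in rows, so rows that do not move let the fingers close. It gives the time, the measured TCP pose, the force and the opening at its end, in the units of the state.
- readout.get_state(): the state, without advancing time (a new reading comes with each control period).
- optics.read_camera(name): name is "scene" or "top" or "wrist"; returns a dict with "frame" (400x640x3 uint8, red, green, blue), "fx", "fy", "cx", "cy" (pixels), "T" (4x4, takes a point from camera to world coordinates). Camera axes: x right, y down, z forward; pixel columns grow to the right and rows downward; lengths in m; the calibration is good to about 2 mm. A picture is of the moment at which its call begins. There is no depth.
- workorder.finish_job(): hands the job in, once; it reports no verdict.
Trained networks look in a picture, given as the dict that the camera call returned (one of the last four; its "shot" number tells which), for a name from the list of things; names that differ only in an ending like _2 or _b are one class to them, and where a whole thing is asked for, a point or a joint stands for the part that bears it (a point fixed in the world has none). Each returns a list of dicts, best first, with "score" (0 to 1); they miss things now and then, are a little off and sometimes report something else, mostly with a low value. They report only what shows in the picture. A call takes as long as a camera call.
- optics.spot_in(picture, thing): "bbox" ([left, top, right, bottom] in pixels, round what is visible of it).
The state is a dict: "clock": time; "qpos": joint angles; "joint_velocities": joint speeds; "effort": joint torques, N m; "tool_pos": TCP position; "eef_rot": TCP orientation; "wrist_force": force on the tool from outside, world axes, zero at the start; "wrist_torque": the same for the moment, N m; "opening": opening from 0.0 (shut) to 1.0 (fully open).
Only numpy, scipy, OpenCV 4.12 (cv2) and the standard library are available. Lean on these libraries where they do the work, as an engineer would, in place of code of your own. Each camera call takes 0.05 s, during which the arm holds its last target.

## Working session

There is one attempt and no reset: what is moved stays moved. The work goes in short steps, Python scripts to look and compute and a tool call to move; the robot and the scene stay as the last step left them, time stands still between calls to the robot, and variables do not carry over. Pictures are saved under pics/ and viewed, and the job is handed in when it is done.

Besides the shell and the picture viewer there is one more tool, called after "Request:" as name([rows], argument=value, ...), one row to a line, values as JSON. play_rows: Moves the arm, as the interface text tells. Its arguments: {"type":"object","properties":{"motion":{"type":"array"},"grip_force":{"type":"number"}},"required":["motion"]}

```bash
ls; mkdir -p pics
cat > h.py <<'E'
import numpy as np, cv2
from rig import readout, optics, workorder, robot
def save(p,n): cv2.imwrite('pics/'+n,p['frame'][:,:,::-1])
def ray(p,u,v,z):
    T=np.array(p['T']); d=T[:3,:3]@np.array([(u-p['cx'])/p['fx'],(v-p['cy'])/p['fy'],1.]); o=T[:3,3]
    return o+d*(z-o[2])/d[2]
def proj(p,X):
    T=np.array(p['T']); c=T[:3,:3].T@(np.array(X)-T[:3,3]); return [p['fx']*c[0]/c[2]+p['cx'],p['fy']*c[1]/c[2]+p['cy']]
E
python3 - <<'E'
from h import *
s=readout.get_state(); print(s, robot.grasp_offset)
for n in ['top','scene']:
    p=optics.read_camera(n); save(p,n+'0.png'); print(n,np.round(p['T'],3).tolist())
    for t in ['clamp','plate_top','push_lip','end_post','bowl','colander','chopstick_rest','spoon','jaw']:
        try: print(t,[(np.round(r['bbox']).tolist(),round(r['score'],2)) for r in optics.spot_in(p,t)[:2]])
        except Exception as e: print(t,e)
E
```

```text
pics
{'clock': 0.0, 'qpos': array([-1.42459006,  0.43521551,  0.02499299,  1.57409877, -0.01157482,
        1.1339764 , -0.07508478]), 'joint_velocities': array([-0.00121588, -0.00082554, -0.0009986 ,  0.00037017,  0.00095322,
       -0.00085547,  0.0002473 ]), 'effort': array([-3.67317316e-04, -6.67855024e+01,  9.84519124e-01, -3.14456785e+01,
       -6.06403663e-02,  4.28432319e-02,  1.80010989e-04]), 'tool_pos': array([0.15385501, 0.60524685, 0.2259492 ]), 'eef_rot': array([ 0.55779698, -0.43446044,  0.55858405,  0.43369404]), 'wrist_force': array([-0.7234692 ,  0.29294831,  0.17621892]), 'wrist_torque': array([ 0.00313674, -0.02477793, -0.00196385]), 'opening': 1.0006363605129784} 0.0188
top [[0.012, -0.998, 0.064, 0.484], [-1.0, -0.011, 0.012, -0.067], [-0.011, -0.064, -0.998, 1.08], [0.0, 0.0, 0.0, 1.0]]
clamp [([206.0, 166.0, 358.0, 224.0], 0.77)]
plate_top [([254.0, 179.0, 276.0, 199.0], 0.61)]
push_lip [([246.0, 173.0, 285.0, 205.0], 0.67)]
end_post [([202.0, 166.0, 356.0, 223.0], 0.85), ([294.0, 171.0, 347.0, 222.0], 0.56)]
bowl [([294.0, 169.0, 346.0, 224.0], 0.84)]
colander []
chopstick_rest [([250.0, 156.0, 269.0, 162.0], 0.66)]
spoon [([198.0, 223.0, 293.0, 250.0], 0.59)]
jaw [([246.0, 172.0, 286.0, 206.0], 0.66)]
scene [[-0.471, 0.539, -0.698, 1.358], [0.882, 0.299, -0.364, 0.332], [0.012, -0.787, -0.617, 0.807], [0.0, 0.0, 0.0, 1.0]]
clamp [([299.0, 193.0, 452.0, 301.0], 0.78)]
plate_top [([377.0, 220.0, 397.0, 245.0], 0.75)]
push_lip [([370.0, 221.0, 411.0, 275.0], 0.68)]
end_post [([300.0, 189.0, 455.0, 307.0], 0.96), ([382.0, 215.0, 470.0, 261.0], 0.54)]
bowl [([314.0, 196.0, 368.0, 235.0], 0.79)]
colander [([186.0, 149.0, 276.0, 203.0], 0.74)]
chopstick_rest []
spoon [([384.0, 217.0, 471.0, 262.0], 0.59), ([367.0, 220.0, 410.0, 277.0], 0.19)]
jaw [([367.0, 219.0, 410.0, 277.0], 0.94)]
```

Run:
```python
from h import *
p=optics.read_camera('top'); q=optics.read_camera('scene')
f=cv2.resize(p['frame'][140:260,180:380],None,fx=4,fy=4,interpolation=cv2.INTER_CUBIC); cv2.imwrite('pics/t1.png',f[:,:,::-1])
f=cv2.resize(q['frame'][180:320,290:480],None,fx=4,fy=4,interpolation=cv2.INTER_CUBIC); cv2.imwrite('pics/s1.png',f[:,:,::-1])
for n,pic,b,z in [('plate t',p,(254,179,276,199),.103),('plate s',q,(377,220,397,245),.103),('bowl t',p,(294,169,346,224),.09),('bowl s',q,(314,196,368,235),.068)]:
    print(n,ray(pic,(b[0]+b[2])/2,(b[1]+b[3])/2,z).round(4))
```

```text
plate t [0.5752 0.0906 0.103 ]
plate s [0.5873 0.0922 0.103 ]
bowl t [ 0.5601 -0.0377  0.09  ]
bowl s [ 0.5454 -0.04    0.068 ]
```

View pics/t1.png

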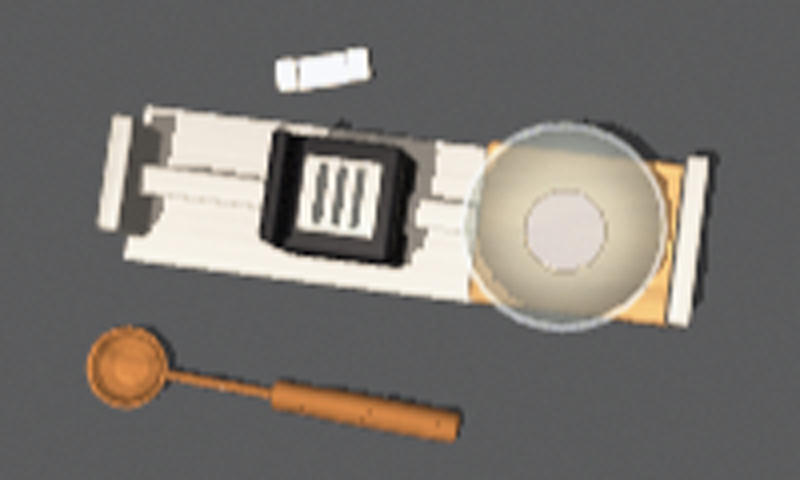

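View pics/s1.png

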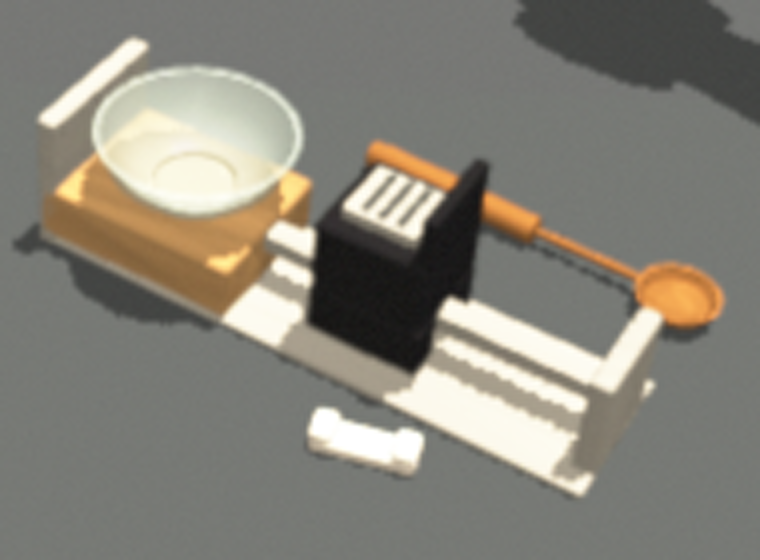

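View pics/top0.png

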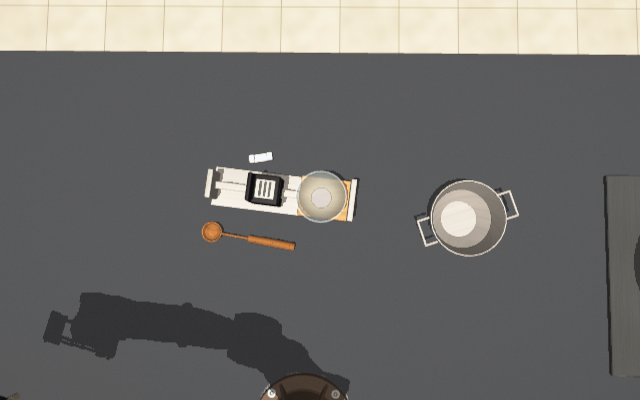

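Run:
```python
from h import *
p=optics.read_camera('top'); q=optics.read_camera('scene')
t=lambda x,y,z:ray(p,x/4+179.6,y/4+139.6,z)
s=lambda x,y,z:ray(q,x/4+289.6,y/4+179.6,z)
P=[t(*a,.103) for a in [(308,154),(382,160),(374,240),(297,232)]]
print('plate t',np.round(P,4).tolist(),np.mean(P,0).round(4))
P=[s(*a,.103) for a in [(380,167),(446,190),(412,243),(343,212)]]
print('plate s',np.round(P,4).tolist(),np.mean(P,0).round(4))
a=t(131,116,.072);b=t(118,230,.072);print('post',a.round(4),b.round(4),(a+b)/2)
print('post s',s(645,313,.072).round(4),s(592,384,.072).round(4))
c=t(690,157,.095);d=t(668,322,.095);print('fixed',c.round(4),d.round(4),(c+d)/2)
e=(a+b)/2-(c+d)/2; print('yaw of +y',np.degrees(np.arctan2(e[1],e[0])), np.linalg.norm(e))
for v in (p,q):
  print(np.round(v['T'],3).tolist()[0][3])
f=cv2.resize(q['frame'][215:285,360:420],None,fx=9,fy=8,interpolation=cv2.INTER_CUBIC)
f=np.clip(f.astype(float)*1.0,0,255); f=(255*(f/255)**.5).astype(np.uint8)
g=cv2.resize(p['frame'][165:215,240:295],None,fx=10,fy=10,interpolation=cv2.INTER_CUBIC); g=(255*(g/255)**.5).astype(np.uint8)
cv2.imwrite('pics/s2.png',f[:,:,::-1]);cv2.imwrite('pics/t2.png',g[:,:,::-1])
```

```text
plate t [[0.6006, 0.1109, 0.103], [0.5975, 0.0674, 0.103], [0.5506, 0.0712, 0.103], [0.5548, 0.1162, 0.103]] [0.5759 0.0914 0.103 ]
plate s [[0.5546, 0.0731, 0.103], [0.5552, 0.113, 0.103], [0.6052, 0.1124, 0.103], [0.6, 0.0698, 0.103]] [0.5788 0.0921 0.103 ]
post [0.6263 0.2243 0.072 ] [0.5571 0.2301 0.072 ] [0.59166568 0.22723215 0.072     ]
post s [0.5632 0.2342 0.072 ] [0.6279 0.2249 0.072 ]
fixed [ 0.6021 -0.1128  0.095 ] [ 0.505  -0.1007  0.095 ] [ 0.55358646 -0.10675456  0.095     ]
yaw of +y 83.49555590502554 0.33693641768131055
0.484
1.358
```

View pics/t2.png

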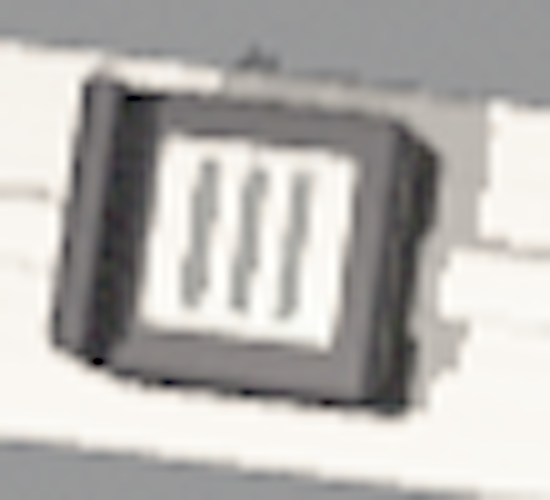

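View pics/s2.png

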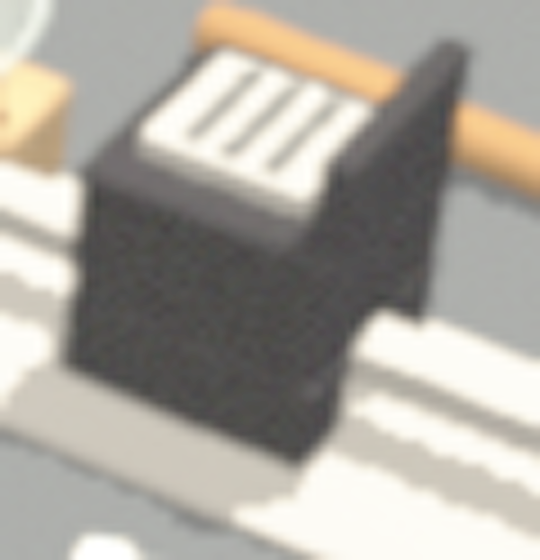

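```bash
cat > plan.py <<'E'
from h import *
from scipy.spatial.transform import Rotation as Ro
def go(target,verbose=True):
    s=readout.get_state(); R=Ro.from_quat(s['eef_rot'],scalar_first=True)
    M=R.as_matrix(); u=np.array([np.cos(np.radians(83.5)),np.sin(np.radians(83.5)),0])
    x=np.array([0,0,-1.]); best=None
    for sg in (1,-1):
        y=u*sg; z=np.cross(x,y); D=Ro.from_matrix(np.stack([x,y,z],1))
        rv=(R.inv()*D).as_rotvec()
        if best is None or np.linalg.norm(rv)<np.linalg.norm(best[0]): best=(rv,sg)
    print('clock',s['clock'],'pos',s['tool_pos'].round(4),'F',s['wrist_force'].round(1),'q',s['qpos'].round(2),'open',s['opening'])
    print('M',M.round(3).tolist())
    print('turn',best[0].round(3),'sign',best[1],'d_tool cm',(M.T@(np.array(target)-s['tool_pos'])*100).round(2))
    # relative to plate axis
    d=s['tool_pos']-np.array([.577,.0918,.103]); print('along u',d@u,'across',d@np.array([u[1],-u[0],0]),'z',d[2])
E
python3 -c "
from plan import *
u=np.array([.1132,.9936,0]);go(np.array([.577,.0918,.19])+.008*u)"
```

```text
clock 1.2 pos [0.1539 0.6058 0.2267] F [-0.4 -0.6 -0.7] q [-1.42  0.43  0.03  1.57 -0.01  1.13 -0.08] open 1.0000810120681354
M [[0.0, -0.969, 0.246], [0.0, 0.246, 0.969], [-1.0, -0.0, 0.0]]
turn [ 1.435  0.    -0.   ] sign 1 d_tool cm [  3.67 -53.56 -38.6 ]
along u 0.4627661332988649 across -0.47852653694978475 z 0.12373965110148301
```

Request:
play_rows([
  [[0, -3.24, -2.34, 0.12, 0, 0, 0], [0, -3.5, -1.93, 0.12, 0, 0, 0], [0, -3.71, -1.5, 0.12, 0, 0, 0], [0, -3.86, -1.05, 0.12, 0, 0, 0], [0, -3.96, -0.58, 0.12, 0, 0, 0], [0, -4, -0.1, 0.12, 0, 0, 0], [0, -3.98, 0.38, 0.12, 0, 0, 0], [0, -3.91, 0.86, 0.12, 0, 0, 0], [0, -3.78, 1.32, 0.12, 0, 0, 0], [0, -3.59, 1.76, 0.12, 0, 0, 0], [0, -3.35, 2.18, 0.12, 0, 0, 0], [0, -3.07, 2.57, 0.12, 0, 0, 0]],
])

```text
clock: 2.4
tool_pos: [0.4607, 0.224, 0.226]
eef_rot: [0.704, 0.06, 0.705, -0.055]
wrist_force: [1.1, 0.1, 0.7]
opening: 0.024
```

```bash
python3 -c "
from plan import *
u=np.array([.1132,.9936,0]);go(np.array([.577,.0918,.17])+.008*u)"
```

```text
clock 2.4 pos [0.4607 0.224  0.226 ] F [1.1 0.1 0.7] q [-0.95  0.26  0.5   1.88 -0.15  1.04 -0.55] open 0.02427963782588406
M [[-0.0, 0.162, 0.987], [0.008, 0.987, -0.162], [-1.0, 0.008, -0.002]]
turn [-0.049 -0.001 -0.008] sign 1 d_tool cm [  5.5  -10.41  13.59]
along u 0.11818531000066455 across -0.13054391829121414 z 0.12303429124960728
```

Request:
play_rows([
  [[0, -2.6, 3.4, -0.02, 0, 0, 0], [0, -2.6, 3.4, -0.02, 0, -0.008, 0], [0, -2.6, 3.4, 0, 0, 0, 0], [0, -2.6, 3.4, 0, 0, 0, 0], [1.5, 0, 0, 0, 0, 0, 0], [1.5, 0, 0, 0, 0, 0, 0], [1.5, 0, 0, 0, 0, 0, 0]],
])

```text
clock: 3.1
tool_pos: [0.5909, 0.0887, 0.1826]
eef_rot: [0.708, 0.047, 0.703, -0.048]
wrist_force: [0.5, -0.2, 0.1]
opening: 0.002
```

```bash
python3 -c "
from plan import *
u=np.array([.1132,.9936,0]);go(np.array([.577,.0918,.115])+.008*u)
for n in ['top','wrist','scene']:
    p=optics.read_camera(n); save(p,n+'3.png'); print(n,proj(p,[.577,.0918,.103]))
    if n=='scene':
        f=cv2.resize(p['frame'][130:290,290:480],None,fx=4,fy=3.7,interpolation=cv2.INTER_CUBIC); cv2.imwrite('pics/s3.png',f[:,:,::-1])
"
```

```text
clock 3.1 pos [0.5909 0.0887 0.1826] F [ 0.5 -0.2  0.1] q [-0.61  0.45  0.52  1.74 -0.26  1.01 -0.12] open 0.0020529297035913234
M [[0.008, 0.134, 0.991], [-0.001, 0.991, -0.134], [-1.0, 0.0, 0.008]]
turn [-0.021  0.008 -0.   ] sign 1 d_tool cm [ 6.75  0.92 -1.49]
along u -0.001464666227943849 across 0.014165312843127479 z 0.0795737989326885
top [np.float64(264.5131922584507), np.float64(188.23114115566264)]
wrist [np.float64(304.4639579446944), np.float64(205.5367913784181)]
scene [np.float64(388.5943893845639), np.float64(229.7293418792851)]
```

View pics/wrist3.png

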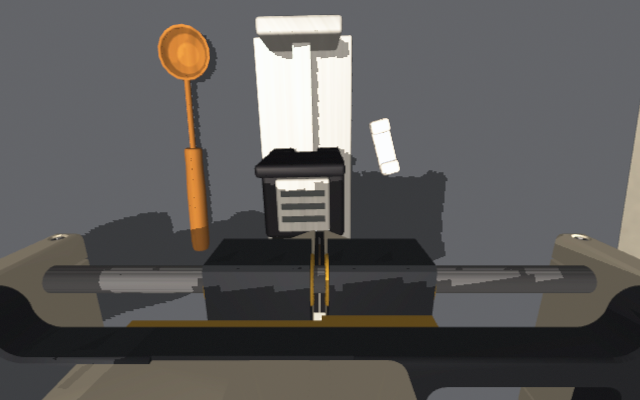

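View pics/s3.png

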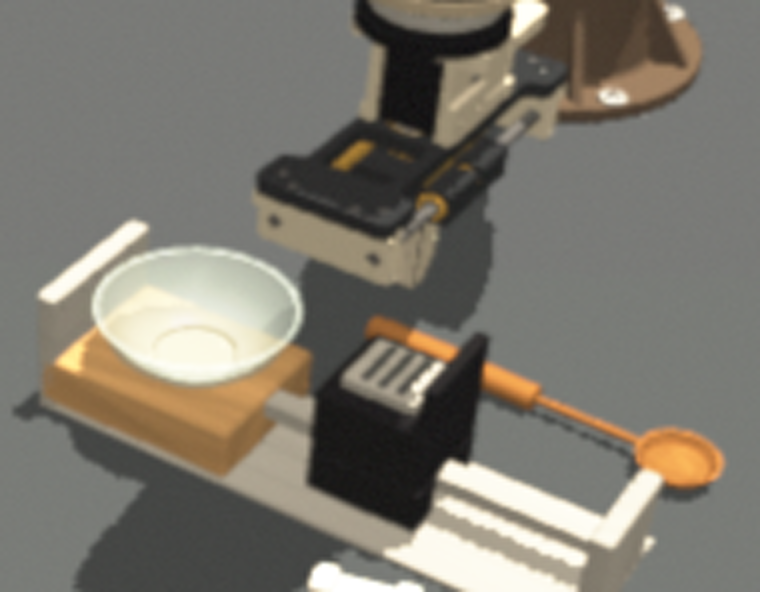

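Request:
play_rows([
  [[0, 0.5, -0.8, -0.02, 0.008, 0, 0], [0, 0.4, -0.7, 0, 0, 0, 0], [2, 0, 0, 0, 0, 0, 0], [2, 0, 0, 0, 0, 0, 0], [2, 0, 0, 0, 0, 0, 0], [0, 0, 0, 0, 0, 0, 0]],
])

```text
clock: 3.85
tool_pos: [0.5751, 0.1067, 0.1262]
eef_rot: [0.707, 0.039, 0.705, -0.035]
wrist_force: [-0.1, -0.7, 0.5]
opening: 0.005
```

```bash
python3 -c "
from plan import *
u=np.array([.1132,.9936,0]);go(np.array([.577,.0918,.103])+.010*u)
p=optics.read_camera('scene')
f=cv2.resize(p['frame'][130:290,290:480],None,fx=4,fy=3.7,interpolation=cv2.INTER_CUBIC); cv2.imwrite('pics/s4.png',f[:,:,::-1])
save(optics.read_camera('wrist'),'w4.png')
"
```

```text
clock 3.85 pos [0.5751 0.1067 0.1262] F [-0.1 -0.7  0.5] q [-0.61  0.5   0.48  1.82 -0.3   0.89 -0.1 ] open 0.00456996777502191
M [[0.003, 0.105, 0.995], [0.005, 0.994, -0.105], [-1.0, 0.005, 0.003]]
turn [ 0.009  0.003 -0.005] sign 1 d_tool cm [ 2.32 -0.48  0.35]
along u 0.0146164034414177 across -0.003564907303400098 z 0.023211793941800216
```

View pics/s4.png

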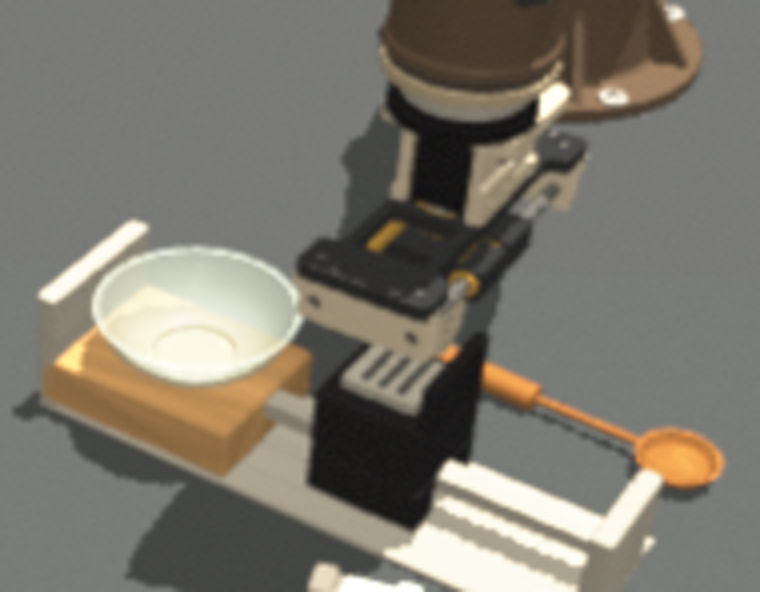

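View pics/w4.png

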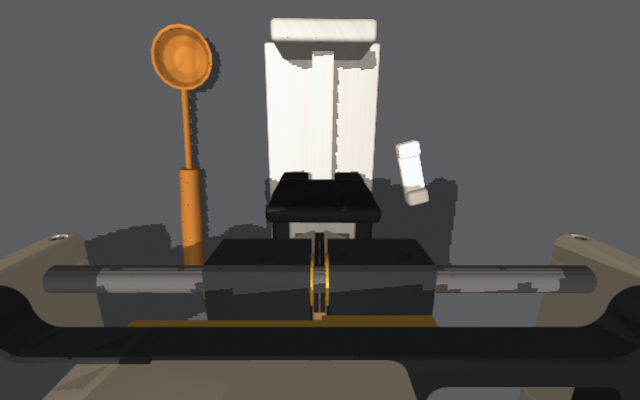

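```bash
python3 -c "
from plan import *
p=optics.read_camera('scene'); s=readout.get_state()
R=Ro.from_quat(s['eef_rot'],scalar_first=True).as_matrix()
f=p['frame'][130:290,290:480]
f=cv2.resize(f,None,fx=4,fy=3.7,interpolation=cv2.INTER_CUBIC);f=np.ascontiguousarray(f)
def P(X):
    a=proj(p,X);return int((a[0]-290)*4),int((a[1]-130)*3.7)
t=s['tool_pos']
for b,c in [((0,0,0),(255,0,0)),((-.0188,0,0),(0,255,0)),((-.066,0,0),(0,0,255))]:
    cv2.circle(f,P(t+R@np.array(b)),5,c,-1)
f=(255*(f/255.)**.6).astype(np.uint8)
for sy in(-1,1):
  for sz in(-1,1): cv2.circle(f,P(t+R@np.array([-.066,sy*.0375,sz*.095])),4,(255,0,255),-1)
cv2.imwrite('pics/s5.png',f[:,:,::-1])
"
```

```text
(no output)
```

View pics/s5.png

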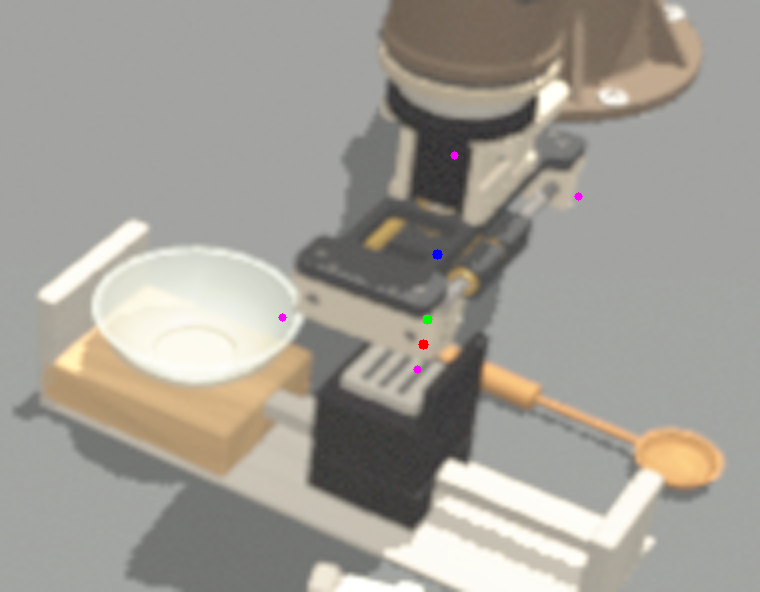

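Request:
play_rows([
  [[0, -0.3, 0.3, 0, 0, 0, 0], [1, 0, 0, 0, 0, 0, 0], [0.8, 0, 0, 0, 0, 0, 0], [0, 0, 0, 0, 0, 0, 0]],
])

```text
clock: 4.4
tool_pos: [0.5824, 0.1032, 0.1127]
eef_rot: [0.71, 0.04, 0.702, -0.034]
wrist_force: [-0.5, -0.6, -0.3]
opening: 0.002
```

```bash
python3 -c "
from plan import *
u=np.array([.1132,.9936,0]);go(np.array([.577,.0918,.0955])+.010*u)
"
```

```text
clock 4.4 pos [0.5824 0.1032 0.1127] F [-0.5 -0.6 -0.3] q [-0.59  0.52  0.47  1.83 -0.31  0.85 -0.08] open 0.002476084510388907
M [[0.013, 0.105, 0.994], [0.007, 0.994, -0.105], [-1.0, 0.009, 0.012]]
turn [ 0.008  0.012 -0.009] sign 1 d_tool cm [ 1.72 -0.21 -0.43]
along u 0.011976065960294529 across 0.004039897806925913 z 0.009727832008281978
```

Request:
play_rows([
  [[0.4, 0, -0.3, 0, 0, 0, 0], [0.5, 0, 0, 0, 0, 0, 0], [0.4, 0, 0, 0, 0, 0, 0], [0.3, 0, 0, 0, 0, 0, 0]],
])

```text
clock: 4.8
tool_pos: [0.5795, 0.1035, 0.096]
eef_rot: [0.711, 0.04, 0.702, -0.035]
wrist_force: [-1.4, -0.2, 6.2]
opening: -0.001
```

```bash
python3 -c "
from plan import *
u=np.array([.1132,.9936,0]);go(np.array([.577,.0918,.0955])+.010*u)
"
```

```text
clock 4.8 pos [0.5795 0.1035 0.096 ] F [-1.4 -0.2  6.2] q [-0.59  0.54  0.46  1.85 -0.32  0.82 -0.07] open -0.0009180539843696047
M [[0.013, 0.106, 0.994], [0.008, 0.994, -0.106], [-1.0, 0.009, 0.012]]
turn [ 0.007  0.012 -0.009] sign 1 d_tool cm [ 0.04 -0.19 -0.12]
along u 0.011938227717917589 across 0.0011445737651724647 z -0.007026676021688952
```

Request:
play_rows([
  [[0.3, 0, 0, 0, 0, 0, 0], [0.2, 0, 0, 0, 0, 0, 0], [0.2, 0.3, 0, 0, 0, 0, 0], [0.2, 0.5, 0, 0, 0, 0, 0], [0.2, 0.5, 0, 0, 0, 0, 0]],
])

```text
clock: 5.3
tool_pos: [0.5811, 0.1154, 0.0956]
eef_rot: [0.711, 0.044, 0.701, -0.033]
wrist_force: [-9.6, -1.4, 25.8]
opening: 0.005
```

```bash
python3 -c "
from plan import *
u=np.array([.1132,.9936,0]);go(np.array([.577,.0918,.0955])+.010*u)
"
```

```text
clock 5.3 pos [0.5811 0.1154 0.0956] F [-9.6 -1.4 25.8] q [-0.6   0.54  0.46  1.84 -0.33  0.82 -0.08] open 0.00453323230069653
M [[0.015, 0.109, 0.994], [0.014, 0.994, -0.109], [-1.0, 0.016, 0.013]]
turn [ 0.005  0.013 -0.016] sign 1 d_tool cm [-0.02 -1.39 -0.15]
along u 0.02394266621898309 across 0.0014042295185903266 z -0.0074384376737904045
```

Request:
play_rows([
  [[0.1, 1, 0, 0, 0, 0, 0], [0.1, 1.2, 0, 0, 0, 0, 0], [0.1, 1.2, 0, 0, 0, 0, 0], [0.1, 1.2, 0, 0, 0, 0, 0]],
])

```text
clock: 5.7
tool_pos: [0.5857, 0.1572, 0.0958]
eef_rot: [0.711, 0.045, 0.701, -0.036]
wrist_force: [-5.3, -2.8, 15.1]
opening: 0.001
```

```bash
python3 -c "
from plan import *
u=np.array([.1132,.9936,0]);go(np.array([.577,.0918,.0955])+.117*u)
p=optics.read_camera('scene')
f=cv2.resize(p['frame'][130:290,290:480],None,fx=4,fy=3.7,interpolation=cv2.INTER_CUBIC); cv2.imwrite('pics/s6.png',f[:,:,::-1])
"
```

```text
clock 5.7 pos [0.5857 0.1572 0.0958] F [-5.3 -2.8 15.1] q [-0.66  0.56  0.46  1.81 -0.34  0.83 -0.15] open 0.0014561890295430536
M [[0.014, 0.114, 0.993], [0.013, 0.993, -0.114], [-1.0, 0.014, 0.012]]
turn [-0.001  0.012 -0.014] sign 1 d_tool cm [ 0.1   5.11 -0.13]
along u 0.06591767053442861 across 0.0012275673625296052 z -0.007244457979935975
```

View pics/s6.png

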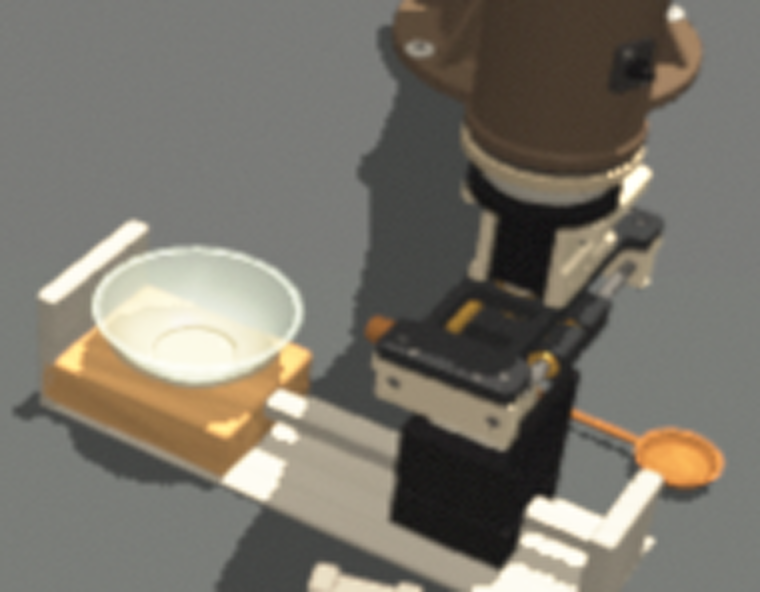

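Jaw is moving with the plate held down. I continue.

Request:
play_rows([
  [[0.12, 1.2, 0, 0, 0, 0, 0], [0.12, 1.2, 0, 0, 0, 0, 0], [0.12, 1.2, 0, 0, 0, 0, 0], [0.12, 0.8, 0, 0, 0, 0, 0], [0.12, 0.6, 0, 0, 0, 0, 0]],
])

```text
clock: 6.25
tool_pos: [0.5922, 0.2036, 0.0957]
eef_rot: [0.711, 0.045, 0.701, -0.038]
wrist_force: [-5.5, -13.9, 18.9]
opening: 0.007
```

```bash
python3 -c "
from plan import *
u=np.array([.1132,.9936,0]);go(np.array([.577,.0918,.0955])+.117*u)
"
```

```text
clock 6.25 pos [0.5922 0.2036 0.0957] F [ -5.5 -13.9  18.9] q [-0.73  0.59  0.46  1.76 -0.34  0.86 -0.23] open 0.007195200787528555
M [[0.014, 0.117, 0.993], [0.009, 0.993, -0.118], [-1.0, 0.011, 0.013]]
turn [-0.004  0.013 -0.01 ] sign 1 d_tool cm [ 0.02  0.41 -0.25]
along u 0.11284552922097604 across 0.0024465469790668952 z -0.007328550596310157
```

Request:
play_rows([
  [[0.1, 0.5, 0, 0, 0, 0, 0], [0.1, 0.5, 0, 0, 0, 0, 0], [0.1, 0.4, 0, 0, 0, 0, 0]],
])

```text
clock: 6.55
tool_pos: [0.5933, 0.2051, 0.0956]
eef_rot: [0.709, 0.044, 0.702, -0.046]
wrist_force: [-9.2, -10.1, 20.4]
opening: 0.009
```

```bash
python3 -c "
from plan import *
u=np.array([.1132,.9936,0]);go(np.array([.577,.0918,.0955])+.117*u)
p=optics.read_camera('scene')
f=cv2.resize(p['frame'][130:290,290:480],None,fx=4,fy=3.7,interpolation=cv2.INTER_CUBIC); cv2.imwrite('pics/s7.png',f[:,:,::-1])
"
```

```text
clock 6.55 pos [0.5933 0.2051 0.0956] F [ -9.2 -10.1  20.4] q [-0.74  0.6   0.47  1.75 -0.33  0.87 -0.25] open 0.008754624362086311
M [[0.011, 0.126, 0.992], [-0.003, 0.992, -0.126], [-1.0, -0.002, 0.011]]
turn [-0.013  0.011  0.002] sign 1 d_tool cm [ 0.01  0.25 -0.34]
along u 0.11444542342257824 across 0.0033353581513484456 z -0.00739621212521778
```

View pics/s7.png

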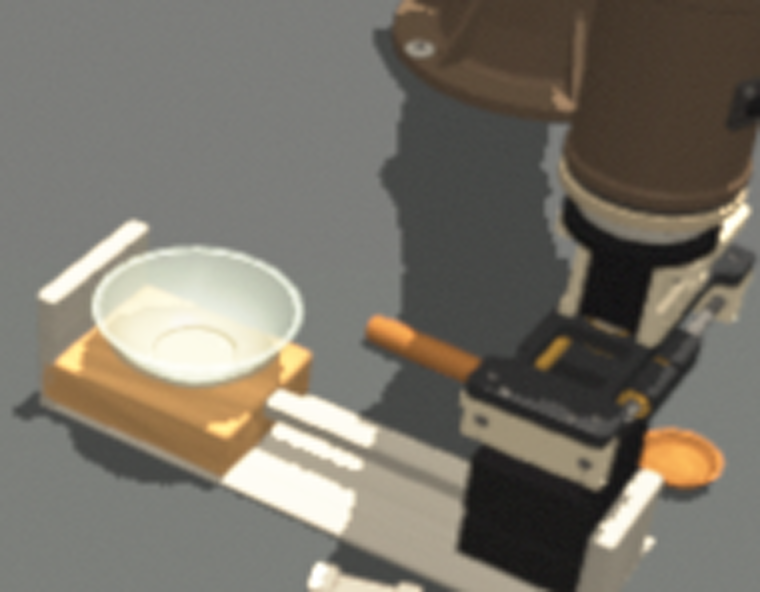

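Request:
play_rows([
  [[-0.6, 0.1, 0, 0, 0, 0, 0], [-1, 0, 0, 0, 0, 0, 0], [-2, 0, 0, 0, 0, 0, 0], [-3, 0, 0, 0, 0, 0, 0], [-3, 0, 0, 0, 0, 0, 0], [-3, 0, 0, 0, 0, 0, 0], [-2, -4, -2, 0, 0, 0, 0], [0, -4, -2, 0, 0, 0, 0], [0, -4, -2, 0, 0, 0, 0], [0, -4, -2, 0, 0, 0, 0], [0, 0, 0, 0, 0, 0, 0]],
])

```text
clock: 7.7
tool_pos: [0.4897, 0.054, 0.2473]
eef_rot: [0.71, 0.043, 0.701, -0.045]
wrist_force: [1.0, -0.3, -0.2]
opening: 0.004
```

```bash
python3 -c "
from plan import *
go([.57,.09,.2])
p=optics.read_camera('scene');q=optics.read_camera('top')
for pic in (p,q): print([(k,optics.spot_in(pic,k)[:1]) for k in ('bowl','plate_top')])
f=cv2.resize(p['frame'][130:310,290:480],None,fx=4,fy=3.3,interpolation=cv2.INTER_CUBIC); cv2.imwrite('pics/s8.png',f[:,:,::-1])
f=cv2.resize(q['frame'][140:260,180:380],None,fx=4,fy=4,interpolation=cv2.INTER_CUBIC); cv2.imwrite('pics/t8.png',f[:,:,::-1])
"
```

```text
clock 7.7 pos [0.4897 0.054  0.2473] F [ 1.  -0.3 -0.2] q [-0.73  0.2   0.6   1.9  -0.12  1.06 -0.19] open 0.004479238051885054
M [[0.012, 0.123, 0.992], [-0.004, 0.992, -0.123], [-1.0, -0.002, 0.013]]
turn [-0.01   0.013  0.002] sign 1 d_tool cm [4.82 4.57 7.46]
along u -0.04742221188954819 across -0.08245747105350827 z 0.14431444686609562
[('bowl', [{'bbox': [314.4, 196.0, 366.0, 235.0], 'score': 0.56}]), ('plate_top', [{'bbox': [414.0, 236.4, 441.3, 264.2], 'score': 0.81}])]
[('bowl', [{'bbox': [294.8, 170.8, 347.6, 221.6], 'score': 0.87}]), ('plate_top', [{'bbox': [214.9, 170.5, 235.4, 183.1], 'score': 0.75}])]
```

View pics/s8.png

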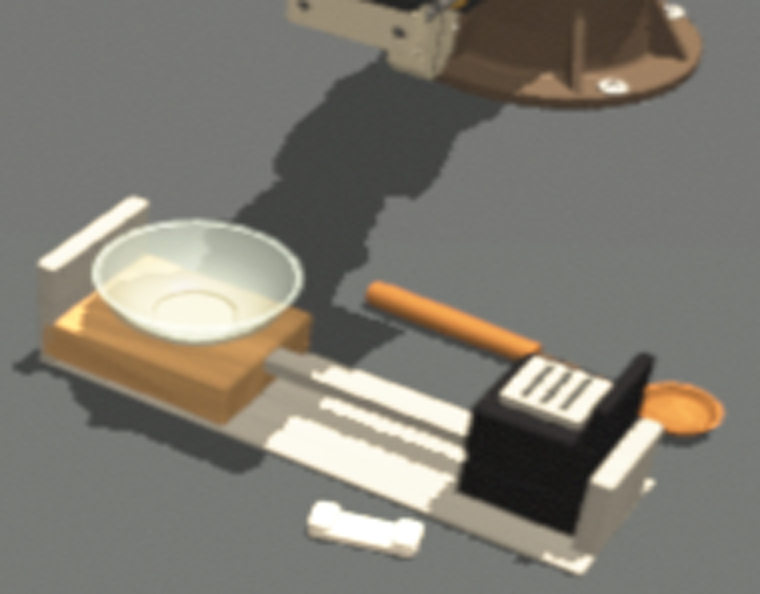

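View pics/t8.png

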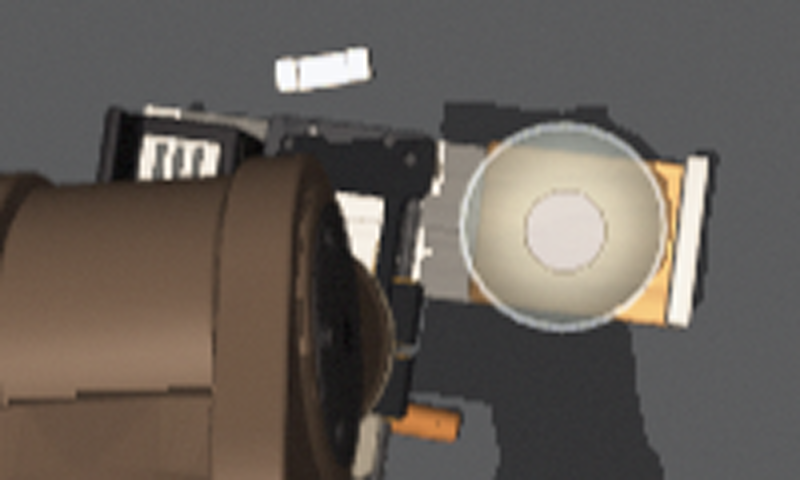

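Run:
```python
from plan import *
p=optics.read_camera('top'); q=optics.read_camera('scene')
u=np.array([.1132,.9936,0])
t=lambda x,y,z:ray(p,x/4+179.6,y/4+139.6,z)
s=lambda x,y,z:ray(q,x/4+289.6,y/3.3+129.6,z)
print((t(143,136,.103)-t(308,154,.103))@u,(t(221,146,.103)-t(382,160,.103))@u)
c=np.mean([s(*a,.103) for a in [(532,357),(613,380),(575,427),(500,393)]],0);print(c, (np.array([.592,.2275,.103])-c)@u)
print((np.array([.592,.2275,.103])-np.array([.577,.0918,.103]))@u-.039)
# jaw back face/lip: project expected fully-back plate corners onto image
f=np.ascontiguousarray(cv2.resize(q['frame'][200:310,390:480],None,fx=7,fy=5.4,interpolation=cv2.INTER_CUBIC)); f=(255*(f/255.)**.6).astype(np.uint8)
cv2.imwrite('pics/s9.png',f[:,:,::-1])
```

```text
0.09756082599597839 0.09475340522508757
[0.58914083 0.18723079 0.103     ] 0.040335141570214575
0.09752951999999998
```

View pics/s9.png

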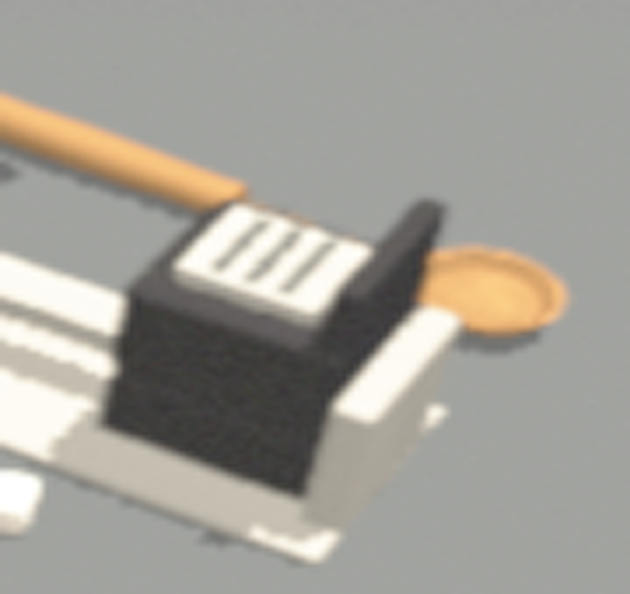

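Plate-to-post distance is 40 mm (39 expected), with the jaw against the post, the plate up and the arm clear. I hand the job in.

```bash
python3 -c "
from h import *
print(workorder.finish_job(), readout.get_state()['wrist_force'])"
```

```text
the job is handed in; nothing more can be done
the job is handed in; nothing more can be done
```

The clamp is fully open as far as my checks show, and the job is handed in. I pressed the release plate fully down with the shut fingertips, pushed the jaw back along the bar until it stopped at the end post, then lifted straight up and moved the hand clear. The last move ended at about 7.7 s.

**Jaw position:** In the scene image the plate centre is 40 mm from the post face, where 39 mm is expected. The top view gives a travel of 95–98 mm, against 97.5 mm predicted. The two disagree by up to about 3 mm, which is within what the pixels can resolve and inside the 5 mm limit.

**Force at the stop:** The sideways push force rose from about 3 N to about 14 N. The tool then moved only 1.5 mm more under further push, so I took the jaw to be against the post. The highest wrist force I read was about 28 N, while pressing the plate down.

**Other things:**
- The plate looks sprung up.
- The bowl's box in the images is the same as at the start to within 1–3 pixels.
- The chopstick rest looks unmoved, and so does the part of the spoon that shows.
- I did not check the colander again after the move, but the arm never went near it.
- The wrist force was back to about zero.

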